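Slide the caddy's divider along its rails until it clicks into the catch

TASK

The white divider standing across the top tray of the grey caddy is loose: push it with the fingertips or the outside of the fingers along its rails, towards the cup, until its spring pin rides over the first ridge of the small steel catch and drops into the notch, so that the cup's bay is closed off; then let go and move clear. Stop at the click: do not force the divider on over the second ridge. Only push: pinch and lift nothing, and leave the cup, hairbrush and all the other things where they are.

Things in the scene. Friction and masses are not known exactly. Their poses are not given: they have to be found in the camera images.
- caddy: Fixed three-tier grey plastic caddy, 220 (x) by 420 (y) mm; place and yaw vary. Origin: centre of its footprint at shelf height; x, y along its short and long sides, z up. Top tray: floor 150 mm, rim 185 mm above the origin (end walls at y = +-210 mm too). An aluminium rail 10 mm wide lies along y on each long rim (x = +-107.5 mm), its top at 192 mm.
- divider (a joint): White upright panel across the top tray: 200 mm along caddy x, 8 thick along y, from 154 to 242 mm above the shelf, with 20 by 22 mm end blocks over the rails. Value in m: 0 with its middle at caddy y = +140 mm, growing as it slides towards caddy -y (to 0.30). Starts at 0 to 0.04; about 1 N of friction; stays where left; cannot lift off.
- panel_top (a point): Point on the divider: middle of the panel's top edge, 242 mm above the shelf. The panel's faces lie 4 mm either side of it in caddy y; above the rim (185 mm) the panel is free to touch over its full width. Its +y face is the one to push; fingers on both faces at once count as pinching.
- pin (a joint): Steel spring pin, upright in the divider's end block over the caddy's +x rail; its 8 mm stem shows on top. Value in m: how far it is lifted; 0 when down (on the bare rail and in the notch), 0.004 on the crests of the catch's ridges. A spring of about 8 N presses it down.
- pin_tip (a point): Lowest point of the pin's 5 mm radius round tip, at rail-top height when down; it travels with the divider (caddy x = +107.5 mm, same caddy y as the panel's middle).
- notch (a point): Bottom of the notch between the catch's two ridges, at rail-top height; axes parallel to the caddy's. The divider is home when pin_tip is here. The ridges are 4 mm high; the crest of the first is 7.8 mm towards caddy +y, with a ramp before it, that of the second 7.8 mm towards -y, without.
- catch: Steel clip, 44 mm long, fixed on the caddy's +x rail between caddy y = -50 and +30 mm; origin at the notch. The push climbs to about 6 N from 15 mm before the notch, falls to nothing about 8 mm before it, at the first crest, where the pin drops in and draws the divider on a few mm; the second ridge takes about 9 N.
- cup: Handleless white ceramic cup, 68 mm wide and 75 mm tall, standing in the top tray beyond the catch, its axis at caddy y of about -108 mm. Origin: centre of its foot.
- hairbrush: Pink hairbrush, 190 mm long along caddy x, 38 mm wide and 25 mm high, lying on the top tray's floor at caddy y of about -178 mm. Origin: underside, near mid length.
- nail_file: Steel nail file with black handle, 150 by 16 by 6 mm, lying along caddy x on the top tray's floor at caddy y of about +182 mm. Origin: underside, near mid length.
- cream_tube: Closed white tube of hand cream, about 130 mm long, 42 wide, 26 high, lying flat in the middle tray. Origin: underside.
- jar: Glass jar with aluminium lid, 72 mm wide, 70 mm tall, on the shelf at the robot's right. Origin: centre of its foot.
- lotion: Amber lotion bottle, 56 mm wide, 140 mm tall, on the shelf at the right. Origin: centre of its foot.
- tumbler: Grey plastic tumbler, 72 mm wide, 95 mm tall, on the shelf at the left. Origin: centre of its foot.
- soap: Cream-coloured bar of soap, 85 by 55 by 26 mm, on the shelf at the right. Origin: centre of its underside.

How it is judged:
On the way:
1. the pin rides up the catch's first ridge (value of joint pin above 0.002 m and y of pin_tip in the frame of notch between 0.003 and 0.016 m).
At the end, for the whole second after the job is handed in: The pin is down (lifted less than 1 mm) in the notch, within 2.5 mm of its middle along the rail, the divider is at rest, and all the other things are within 20 mm of where they stood (y of pin_tip in the frame of notch between -0.0025 and 0.0025 m and value of joint pin below 0.001 m and velocity of joint divider between -0.005 and 0.005 m/s and distance of each of cup, hairbrush, nail_file, cream_tube, jar, lotion, tumbler, soap from where it was at the start of the episode below 0.02 m); the robot touches nothing.
It fails at once if the divider is forced more than 8 mm past the notch (y of pin_tip in the frame of notch below -0.008 m).
It fails at once if the divider is pinched (fingers pressing on both halves at once) ((contact force between the fingers and divider_c1 above 0.5 N or contact force between the fingers and divider_c2 above 0.5 N or contact force between the fingers and divider_c3 above 0.5 N) and (contact force between the fingers and divider_c4 above 0.5 N or contact force between the fingers and divider_c5 above 0.5 N or contact force between the fingers and divider_c6 above 0.5 N)).
It fails at once if another thing is pushed, lifted or carried off (moved more than 20 mm) (distance of any of cup, hairbrush, nail_file, cream_tube, jar, lotion, tumbler, soap from where it was at the start of the episode above 0.02 m).
It also fails if it takes over 45 s, if anything falls off the work surface, if the arm or the gripper's body presses on something with over 40 N, if the wrist force passes 120 N, or if a joint passes its speed limit or range.

ROBOT

A 6-joint arm with a two-finger parallel gripper is mounted at the origin on the work surface. World frame = base frame: x ahead of the robot, y to its left, z up, the work surface at z = 0. Lengths are in m, angles in rad, forces in N, time in s.
With the tool pointing down it reaches from about 0.35 to 0.975 m from the base axis. Payload 4.9 kg.
Tool frame: the origin (TCP) lies on the centre line of the jaws, within the pads' length; the fingertips stand 17 mm ahead of it and the grasp point (between the pads) lies 2 mm behind it (ctrl.tcp_to_tips is the x of the fingertips in the tool frame, in m); x points along the fingers, z is the direction in which the jaws open and shut, and the axes are right-handed (so a half turn about x gives the same grasp; the last joint's range is limited). The gripper opens to 85 mm and grips with 20 to 120 N. Pads are 22 mm wide; open, the fingers measure 114 mm over their backs; the gripper's body (76 mm by 85 mm) begins 54 mm behind the grasp point. The pads swing forward as they close: fully open they stand 13 mm farther back than shut.
Start: joints at [-1.335, 0.053, 1.613, -0, 1.476, -0.119], TCP at [0.217, -0.586, 0.248] pointing down, gripper open.
Joint ranges: [-3.01, 3.01], [-1.01, 2.22], [0.06, 2.58], [-1.02, 4.17], [0.09, 2.62], [-3.14, 3.14]. Speed limits (rad/s): [2.57, 2.57, 3.14, 3.14, 3.14, 3.14].

INTERFACE

Orientations are given as a rotation vector (axis times angle).
In Python, from station import ctrl, cams, finder gives the robot as it stands.
- The arm moves only by the tool step_arm, never from a script. Its argument "moves" is a list of rows, each a list of 3 entries, a list of its own where there are three numbers: the shift along the tool's x, y, z in cm, then the turn, a rotation vector about the tool's x, y, z in degrees, then the opening, from 0 (shut) to 1 (fully open). A call has exactly 10 rows; each row is the pose to reach, as a shift and turn from the pose measured when the call began, along the tool's axes at that moment; what a row does not reach only later rows make up. A row lasts 1/12 s, in which the tool goes at most 41.7 mm and 7.16 degrees, less where a joint would pass 70% of its speed; a pose out of reach is approached as far as the arm can. A call with a gripper value outside its range is refused whole. The fingers move at their own pace and stop on an object; "grip_force" is the grip in N (left out, the last holds). Time passes only in rows, so rows that repeat a pose let the fingers close, or fill a call up. It gives the time, the measured TCP pose, the force and the opening at its end, in the units of the state.
- ctrl.get_obs(): the state, without advancing time (a new reading comes with each control period).
- cams.get_image(name): name is "side" or "top"; returns a dict with "pixels" (480x640x3 uint8, blue, green, red), "fx", "fy", "cx", "cy" (pixels), "position" and "attitude" of the camera in the world. Camera axes: x right, y up, looking along -z (the intrinsics and any distortion apply to the point x, -y, -z); pixel columns grow to the right and rows downward; lengths in m; the calibration is good to about 2 mm. A picture is of the moment at which its call begins. There is no depth.
- ctrl.finish_job(): hands the job in, once; it reports no verdict.
Trained networks look in the newest picture that a camera, given by its name, has taken for a name from the list of things; names that differ only in an ending like _2 or _b are one class to them, and where a whole thing is asked for, a point or a joint stands for the part that bears it (a point fixed in the world has none). Each returns a list of dicts, best first, with "conf" (0 to 1); they miss things now and then, are a little off and sometimes report something else, mostly with a low value. They report only what shows in the picture. A call takes as long as a camera call.
- finder.find_in(camera, name): "at" ([column, row] in pixels, amid what is visible of it).
- finder.regions_of(camera, name): "region" (480x640 bool, what is visible of it) and "at" ([column, row] in pixels, amid what is visible of it).
- finder.tip_of(camera, name): "at" ([column, row] in pixels: a listed point, or the origin of a listed thing).
The state is a dict: "t": time; "q": joint angles; "dq": joint speeds; "effort": joint torques, N m; "tool_pos": TCP position; "tool_rot": TCP orientation; "contact_force": force on the tool from outside, world axes, zero at the start; "wrist_torque": the same for the moment, N m; "opening": finger opening in m.
Only numpy, scipy, OpenCV 4.12 (cv2) and the standard library are available. Lean on these libraries where they do the work, as an engineer would, in place of code of your own. Each camera call takes 0.05 s, during which the arm holds its last target. There are 200 camera calls.

## Working session

There is one attempt and no reset: what is moved stays moved. The work goes in short steps, Python scripts to look and compute and a tool call to move; the robot and the scene stay as the last step left them, time stands still between calls to the robot, and variables do not carry over. Pictures are saved under pics/ and viewed, on a budget of 10 in all, crops included, one or two more only if the job needs it, and the job is handed in when it is done.

Besides the shell and the picture viewer there is one more tool, called after ">>>" in YAML: its name, and indented under it one key for each argument. step_arm: Moves the arm, as the interface text tells. Its arguments: {"type":"object","properties":{"moves":{"type":"array"},"grip_force":{"type":"number"}},"required":["moves"]}

```bash
mkdir -p pics; ls; cat > h.py <<'E'
import numpy as np, cv2
from scipy.spatial.transform import Rotation as R
from station import ctrl, cams, finder
def att(im):
    a=np.array(im["attitude"],float)
    return a if a.shape==(3,3) else R.from_rotvec(a).as_matrix() if a.size==3 else R.from_quat(a).as_matrix()
def ray(im,px):
    d=np.array([(px[0]-im["cx"])/im["fx"],-(px[1]-im["cy"])/im["fy"],-1.])
    return np.array(im["position"],float),att(im)@d
def on_z(im,px,z):
    p,d=ray(im,px); return p+d*(z-p[2])/d[2]
def proj(im,P):
    c=att(im).T@(np.array(P)-im["position"]); return [im["cx"]-im["fx"]*c[0]/c[2], im["cy"]+im["fy"]*c[1]/c[2]]
def tri(a,pa,b,pb):
    p,d=ray(a,pa);q,e=ray(b,pb);d/=np.linalg.norm(d);e/=np.linalg.norm(e)
    s,t=np.linalg.lstsq(np.c_[d,-e],q-p,rcond=None)[0]
    return (p+s*d+q+t*e)/2,np.linalg.norm(p+s*d-q-t*e)
E
python3 - <<'E'
from h import *
np.set_printoptions(precision=4,suppress=True)
I={c:cams.get_image(c) for c in("side","top")}
for c,i in I.items():
    cv2.imwrite(f"pics/{c}0.png",i["pixels"]); print(c,{k:v for k,v in i.items() if k!="pixels"})
o=ctrl.get_obs();print(o["t"],o["tool_pos"],o["tool_rot"],o["opening"],ctrl.tcp_to_tips)
for n in["panel_top","pin_tip","notch","catch","cup","hairbrush","nail_file","caddy","divider","pin"]:
    r={}
    for c in I:
        f=finder.tip_of(c,n) if n not in("divider","pin") else finder.find_in(c,n)
        if f: r[c]=f[0]["at"]; print(n,c,[(np.round(g["at"],1),round(g["conf"],2)) for g in f[:3]])
    if len(r)==2: print("   tri",*tri(I["side"],r["side"],I["top"],r["top"]))
E
```

```text
pics
side {'fx': 523.3028789655986, 'fy': 523.3028789655986, 'cx': 316.81638834575733, 'cy': 235.84650125481423, 'position': array([0.9185, 0.8407, 0.8455]), 'attitude': array([0.258 , 1.2418, 2.5058])}
top {'fx': 494.0177947313717, 'fy': 494.0177947313717, 'cx': 319.20401270466226, 'cy': 240.86828342410976, 'position': array([ 0.3556, -0.03  ,  1.2983]), 'attitude': array([ 0.1507, -0.1196, -1.579 ])}
0.1 [ 0.217  -0.5856  0.2472] [ 0.9452  1.3578 -0.9432] 0.0852498748097654 0.017
panel_top side [(array([371.4, 235.6]), 0.94), (array([378.1, 298.1]), 0.72), (array([398. , 443.7]), 0.49)]
panel_top top [(array([251.4, 248.5]), 0.67)]
   tri [0.5207 0.1391 0.2438] 0.007940183315684957
notch side [(array([294.7, 246.3]), 0.56)]
notch top [(array([287.8, 200. ]), 0.54)]
   tri [0.6445 0.062  0.1943] 0.001144263759097717
catch side [(array([293.7, 243.4]), 0.69)]
catch top [(array([287.7, 196.8]), 0.6)]
   tri [0.6482 0.0622 0.2033] 0.00204083819463779
cup side [(array([295.2, 224.5]), 0.92)]
cup top [(array([344.8, 222. ]), 0.95), (array([159.8, 244.8]), 0.43)]
   tri [ 0.5986 -0.0689  0.1486] 0.0028004808935494356
hairbrush side [(array([295.1, 203.6]), 0.65)]
hairbrush top [(array([375.2, 237.7]), 0.9)]
   tri [ 0.5654 -0.1428  0.15  ] 0.01029126574292293
nail_file side [(array([378.5, 299.9]), 0.44)]
caddy side [(array([331.5, 294.9]), 0.97), (array([295. , 204.6]), 0.34)]
caddy top [(array([309.5, 256.1]), 0.95)]
   tri [ 0.5413  0.0215 -0.01  ] 0.001356979372736542
divider side [(array([365.3, 253.6]), 0.56)]
divider top [(array([255.4, 254.8]), 0.97)]
   tri [0.5198 0.1342 0.1942] 0.005632822746947346
pin side [(array([266.5, 179.1]), 0.16)]
```

View pics/side0.png

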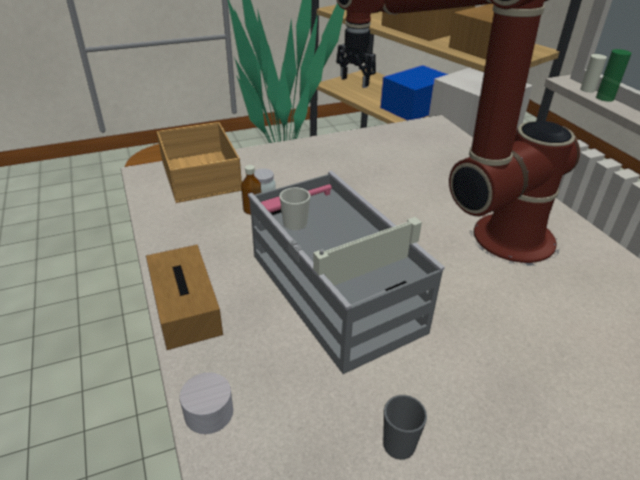

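View pics/top0.png

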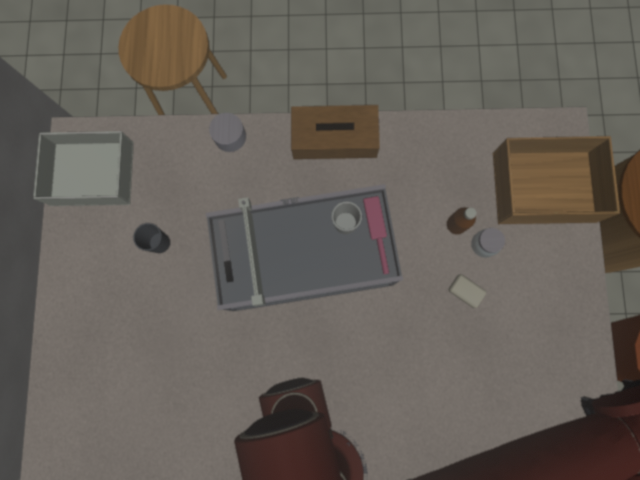

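The top view shows the caddy rim corners at about (210,214), (384,191), (398,280) and (220,308). The divider runs from its pin block at (244,203) to (257,300), and the catch is at about (289,200). The side view agrees: the divider is nearest its +y end, the cup and brush are beyond the catch, and the way in from +y is clear.

```bash
cat > geo.py <<'E'
from h import *
from scipy.optimize import least_squares
np.set_printoptions(precision=4,suppress=True)
E
python3 - <<'E'
from geo import *
I={c:cams.get_image(c) for c in("side","top")}
i=I["top"]
# outer rim corners from top (rim z .185 / rail .192 on long sides)
g=[(210,214),(384,191),(398,280),(220,308)]
m=[(110,210),(110,-210),(-110,-210),(-110,210)]
W=[on_z(i,p,.187)[:2] for p in g]; print(np.array(W))
def res(v):
    c,s=np.cos(v[2]),np.sin(v[2])
    return np.concatenate([[v[0]+(c*a-s*b)/1e3-w[0],v[1]+(s*a+c*b)/1e3-w[1]] for (a,b),w in zip(m,W)])
f=least_squares(res,[.54,.02,0]);v=f.x;print("pose",v,np.degrees(v[2]),"res mm",f.fun*1e3)
c,s=np.cos(v[2]),np.sin(v[2]);A=np.array([[c,-s],[s,c]])
loc=lambda P:A.T@(np.array(P)[:2]-v[:2])*1e3
for n,P in dict(pinblock=on_z(i,(244,203),.216),otherblock=on_z(i,(257,300),.214),catch=on_z(i,(289.5,200),.194),notch=[.6445,.062],cup=[.5986,-.0689],ptop=[.5207,.1391]).items(): print(n,np.array(P)[:2],"local",loc(P))
print(proj(I["side"],[*(v[:2]+A@[.11,.21]),.187]),proj(I["side"],[*(v[:2]+A@[-.11,.21]),.187]))
for d in finder.regions_of("top","divider")[:1]:
    ys,xs=np.nonzero(d["region"]);print("div box",cv2.minAreaRect(np.c_[xs,ys].astype(np.float32)))
o=ctrl.get_obs();print(R.from_rotvec(o["tool_rot"]).as_matrix())
im=i["pixels"][180:320,200:410];cv2.imwrite("pics/topcrop.png",cv2.resize(im,None,fx=3.8,fy=3.8,interpolation=cv2.INTER_CUBIC))
E
```

```text
[[ 0.6154  0.2433]
 [ 0.6638 -0.1605]
 [ 0.4569 -0.185 ]
 [ 0.3992  0.2149]]
pose [0.5338 0.0282 0.1298] 7.4377184490031665 res mm [ 0.3116  7.3763  6.3066 -5.3527 -5.     -9.3084 -1.6181  7.2848]
pinblock [0.6329 0.1596] local [115.2793 117.4718]
otherblock [0.4145 0.128 ] local [-105.3364  114.4508]
catch [0.644  0.0583] local [113.1483  15.6183]
notch [0.6445 0.062 ] local [114.1379  19.1969]
cup [ 0.5986 -0.0689] local [  51.6793 -104.66  ]
ptop [0.5207 0.1391] local [  1.36  111.674]
[np.float64(346.67197277817303), np.float64(307.97921753579135)] [np.float64(443.42080173435465), np.float64(269.43164235615484)]
div box ((251.15512084960938, 251.24667358398438), (110.01469421386719, 13.990133285522461), 81.29777526855469)
[[ 0.      0.9377  0.3474]
 [ 0.      0.3474 -0.9377]
 [-1.      0.     -0.    ]]
```

View pics/topcrop.png

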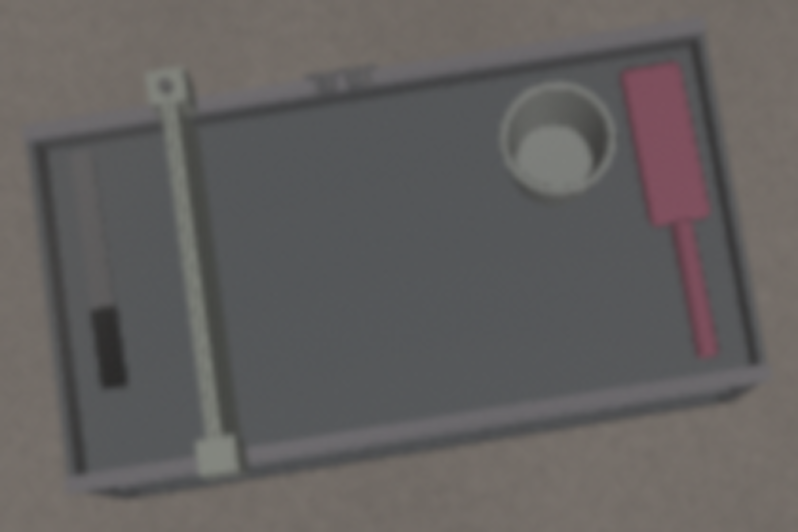

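```bash
cat > fit.py <<'E'
from geo import *
g=[(207.1,214.2),(385,186.6),(401.8,276.8),(218.4,309)]
m=[(110,210),(110,-210),(-110,-210),(-110,210)]
def res(v,i):
    c,s=np.cos(v[2]),np.sin(v[2])
    return np.concatenate([np.array(proj(i,[v[0]+(c*a-s*b)/1e3,v[1]+(s*a+c*b)/1e3,.187]))-p for (a,b),p in zip(m,g)])
E
python3 - <<'E'
from fit import *
i=cams.get_image("top")
f=least_squares(res,[.54,.02,.1],args=(i,));v=f.x;print(v,np.degrees(v[2]),f.fun)
c,s=np.cos(v[2]),np.sin(v[2]);A=np.array([[c,-s],[s,c]])
loc=lambda P:A.T@(np.array(P)[:2]-v[:2])*1e3
for n,P in dict(pin=on_z(i,(243.9,202.9),.222),ob=on_z(i,(257,300),.214),catch=on_z(i,(290,201),.195)).items(): print(n,P[:2],"local",loc(P))
y=np.array([.07,.185+.0])  # target local behind divider, caddy x=+40mm
T=v[:2]+A@np.array([.04,.18]);o=ctrl.get_obs();M=R.from_rotvec(o["tool_rot"]).as_matrix()
d=M.T@(np.r_[T,.33]-o["tool_pos"]);print("target",T,"tool shift cm",d*100,"turn",np.degrees(np.arctan2(-c,s)-np.arctan2(M[1,2],M[0,2])))
E
```

```text
[0.5377 0.0279 0.1505] 8.624658760845419 [-0.88    0.0254 -0.0248 -1.5415  1.1396  1.5623 -0.2763 -0.2166]
pin [0.6316 0.1588] local [112.4424 115.2673]
ob [0.4145 0.128 ] local [-106.7779  117.4341]
catch [0.6413 0.0571] local [106.8075  13.2768]
target [0.5503 0.2119] tool shift cm [ -8.1704  58.9623 -63.2542] turn -11.70273092894279
```

>>> step_arm:
  moves:
    - [[-4, 0, 0], [0, 0, 0], 0]
    - [[-8, 0, 0], [0, 0, 0], 0]
    - [[-10, 2, -2], [0, 0, 0], 0]
    - [[-10, 4.5, -5], [2, 0, 0], 0]
    - [[-10, 7, -7.5], [4, 0, 0], 0]
    - [[-10, 9.5, -10], [6, 0, 0], 0]
    - [[-10, 12, -13], [8, 0, 0], 0]
    - [[-10, 14.5, -15.5], [10, 0, 0], 0]
    - [[-10, 17, -18], [11.7, 0, 0], 0]
    - [[-10, 19.5, -21], [11.7, 0, 0], 0]
  grip_force: 30

```text
t: 2.13
tool_pos: [0.3274, -0.3201, 0.3484]
tool_rot: [1.099, 1.275, -1.099]
contact_force: [0.6, -0.1, 0.2]
opening: -0.0002
```

```bash
cat > st.py <<'E'
from geo import *
def st():
    o=ctrl.get_obs();M=R.from_rotvec(o["tool_rot"]).as_matrix()
    v=[.5377,.0279,np.radians(8.5)];c,s=np.cos(v[2]),np.sin(v[2]);A=np.array([[c,-s],[s,c]])
    print("t",o["t"],"pos",o["tool_pos"],"local mm",A.T@(o["tool_pos"][:2]-v[:2])*1e3,"F caddy",A.T@o["contact_force"][:2],o["contact_force"][2],"open",o["opening"],"yawerr(deg, world)",np.degrees(np.arctan2(-c,s)-np.arctan2(M[1,2],M[0,2])),"down",M[2,0])
    for t in [(.04,.18,.33),(.04,.155,.33)]: print(t,"shift cm",M.T@(np.r_[np.array(v[:2])+A@t[:2],t[2]]-o["tool_pos"])*100)
    return o,M,A
if __name__=="__main__": st()
E
python3 st.py
```

```text
t 2.1333 pos [ 0.3274 -0.3201  0.3484] local mm [-259.4569 -313.0428] F caddy [ 0.5517 -0.1693] 0.24846183745407954 open -0.00022384127715720535 yawerr(deg, world) -0.025463931979704518 down -0.9999997937726535
(0.04, 0.18, 0.33) shift cm [  1.8192  29.967  -49.2919]
(0.04, 0.155, 0.33) shift cm [  1.8206  29.9658 -46.7919]
```

>>> step_arm:
  moves:
    - [[0, 2, -3.2], [0, 0, 0], 0]
    - [[0, 4, -6.5], [0, 0, 0], 0]
    - [[0, 6, -9.5], [0, 0, 0], 0]
    - [[0, 8, -13], [0, 0, 0], 0]
    - [[0, 10, -16], [0, 0, 0], 0]
    - [[0, 12, -19.5], [0, 0, 0], 0]
    - [[0, 14, -23], [0, 0, 0], 0]
    - [[0, 16, -26], [0, 0, 0], 0]
    - [[0, 18, -29.5], [0, 0, 0], 0]
    - [[0, 20, -33], [0, 0, 0], 0]

```text
t: 2.97
tool_pos: [0.4765, 0.038, 0.3486]
tool_rot: [1.099, 1.274, -1.098]
contact_force: [-0.1, -0.4, -0.0]
opening: 0.0003
```

>>> step_arm:
  moves:
    - [[0, 1.8, -3.2], [0, 0, 0], 0]
    - [[0, 3.6, -6.4], [0, 0, 0], 0]
    - [[0, 5.4, -9.6], [0, 0, 0], 0]
    - [[0, 7, -12.8], [0, 0, 0], 0]
    - [[0, 8.5, -15], [0, 0, 0], 0]
    - [[0, 10, -17], [0, 0, 0], 0]
    - [[0, 10, -17], [0, 0, 0], 0]
    - [[0, 10, -17], [0, 0, 0], 0]
    - [[0, 10, -17], [0, 0, 0], 0]
    - [[0, 10, -17], [0, 0, 0], 0]

```text
t: 3.8
tool_pos: [0.55, 0.22, 0.3488]
tool_rot: [1.1, 1.273, -1.099]
contact_force: [1.1, -0.6, -0.3]
opening: 0.0002
```

```bash
python3 - <<'E'
from st import *
st()
I={c:cams.get_image(c) for c in("side","top")}
a=I["side"]["pixels"][120:320,240:450];b=I["top"]["pixels"][120:320,180:390]
cv2.imwrite("pics/a1.png",cv2.resize(np.hstack([a,b]),None,fx=1.9,fy=1.9,interpolation=cv2.INTER_CUBIC))
E
```

```text
t 3.8 pos [0.55   0.22   0.3488] local mm [ 40.5454 188.1549] F caddy [ 1.0326 -0.7542] -0.3227750397163335 open 0.0001811822279911843 yawerr(deg, world) 0.032567133917543206 down -0.9999980230034562
(0.04, 0.18, 0.33) shift cm [ 1.8816 -0.0571  0.8133]
(0.04, 0.155, 0.33) shift cm [ 1.8845 -0.0557  3.3133]
```

View pics/a1.png

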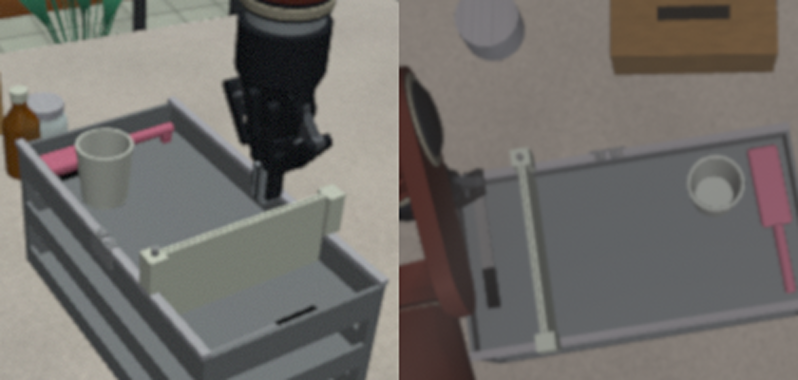

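The gripper is shut and behind the divider on its +y side. The top crop puts it at about (470,185), with the panel at about (530,240). I'll lower it so the tips end 27 mm below the panel's top edge.

>>> step_arm:
  moves:
    - [[3, 0, 0], [0, 0, 0], 0]
    - [[6, 0, 0], [0, 0, 0], 0]
    - [[9, 0, 0], [0, 0, 0], 0]
    - [[11.7, 0, 0], [0, 0, 0], 0]
    - [[11.7, 0, 0.8], [0, 0, 0], 0]
    - [[11.7, 0, 1.6], [0, 0, 0], 0]
    - [[11.7, 0, 2.4], [0, 0, 0], 0]
    - [[11.7, 0, 3], [0, 0, 0], 0]
    - [[11.7, 0, 3.5], [0, 0, 0], 0]
    - [[11.7, 0, 4], [0, 0, 0], 0]

```text
t: 4.73
tool_pos: [0.5572, 0.1796, 0.2342]
tool_rot: [1.103, 1.271, -1.097]
contact_force: [-0.6, 0.5, 0.1]
opening: -0.0004
```

>>> step_arm:
  moves:
    - [[0, 0, 0.2], [0, 0, 0], 0]
    - [[0, 0, 0.5], [0, 0, 0], 0]
    - [[0, 0, 0.8], [0, 0, 0], 0]
    - [[0, 0, 1.1], [0, 0, 0], 0]
    - [[0, 0, 1.4], [0, 0, 0], 0]
    - [[0, 0, 1.7], [0, 0, 0], 0]
    - [[0, 0, 2], [0, 0, 0], 0]
    - [[0, 0, 2.3], [0, 0, 0], 0]
    - [[0, 0, 2.6], [0, 0, 0], 0]
    - [[0, 0, 2.8], [0, 0, 0], 0]

```text
t: 5.57
tool_pos: [0.5613, 0.1516, 0.2341]
tool_rot: [1.103, 1.271, -1.097]
contact_force: [-0.0, 0.4, -0.6]
opening: 0.0002
```

```bash
cat > look.py <<'E'
from st import *
import sys
st()
I={c:cams.get_image(c) for c in("side","top")}
a=I["side"]["pixels"][170:320,250:430];b=I["top"]["pixels"][170:320,190:370]
cv2.imwrite(f"pics/{sys.argv[1]}.png",cv2.resize(np.hstack([a,b]),None,fx=2.2,fy=2.2,interpolation=cv2.INTER_CUBIC))
for n in["panel_top","pin_tip","notch"]:
    r={c:finder.tip_of(c,n) for c in I}
    print(n,{c:(np.round(f[0]["at"],1),round(f[0]["conf"],2)) for c,f in r.items() if f})
E
python3 look.py a2
```

```text
t 5.5667 pos [0.5613 0.1516 0.2341] local mm [ 41.6066 118.8719] F caddy [0.0421 0.353 ] -0.6011964803218335 open 0.0002216307480643468 yawerr(deg, world) 0.09000906789801516 down -0.9999864900102291
(0.04, 0.18, 0.33) shift cm [-9.5957 -0.1208 -6.1061]
(0.04, 0.155, 0.33) shift cm [-9.5939 -0.1169 -3.6061]
panel_top {'side': (array([364.7, 230.3]), 0.59), 'top': (array([255.3, 247.1]), 0.78)}
pin_tip {}
notch {'top': (array([289. , 198.8]), 0.44)}
```

View pics/a2.png

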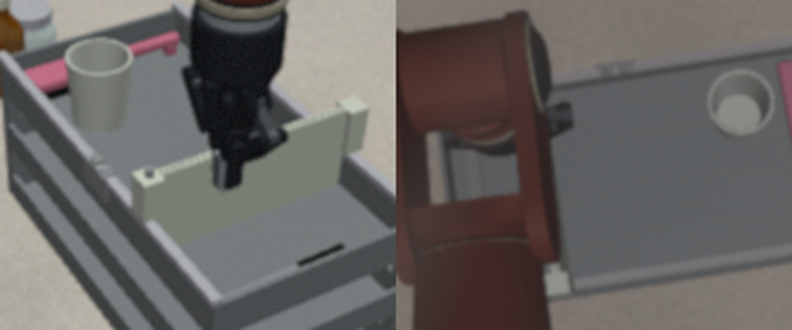

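The fingertip is on the panel's +y face and the divider has started to slide. In the side crop the pin stem is at (148,174) and the catch at about (100,163). Next I'll measure pin to notch more closely.

```bash
cat > pn.py <<'E'
from st import *
import sys
v=np.array([.5377,.0279]);q=np.radians(8.5);A=np.array([[np.cos(q),-np.sin(q)],[np.sin(q),np.cos(q)]])
def ly(im,px,z): return A.T@(on_z(im,px,z)[:2]-v)*1e3
E
python3 - <<'E'
from pn import *
i=cams.get_image("side")
a=cv2.imread("pics/side0.png")[215:275,265:345];b=i["pixels"][215:275,265:345]
cv2.imwrite("pics/c1.png",np.hstack([cv2.resize(k,None,fx=5,fy=5,interpolation=cv2.INTER_CUBIC) for k in(a,b)]))
for y in(30,20,13,5): print(y,proj(i,[*(v+A@[.1075,y/1e3]),.192]))
print("pin now",ly(i,(317.3,249.1),.216),ly(i,(317.3,249.1),.22),"notch",ly(i,(295.5,244),.194))
E
```

```text
30 [np.float64(299.2554849816268), np.float64(250.08604432163202)]
20 [np.float64(296.8622388433531), np.float64(247.37011706018941)]
13 [np.float64(295.2054136349819), np.float64(245.48990228457646)]
5 [np.float64(293.3302015417687), np.float64(243.36185554358468)]
pin now [89.9588 70.6577] [92.5439 74.9586] notch [105.8584  11.2543]
```

View pics/c1.png

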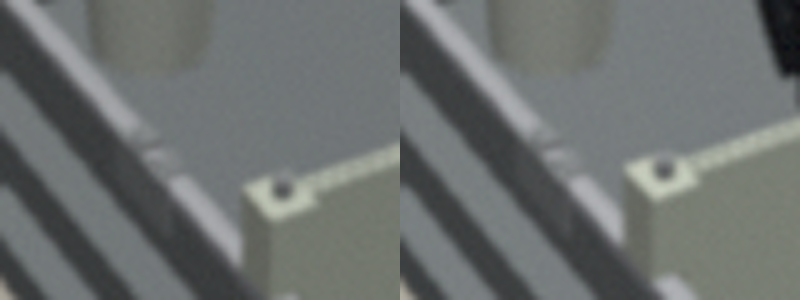

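```bash
python3 - <<'E'
from pn import *
S=cams.get_image("side");T=cams.get_image("top")
P,e=tri(S,(321.6,253),T,(243.9,202.9));print("pin0",P,e,A.T@(P[:2]-v)*1e3)
for z in(.24,.245,.25,.255): print(z,"init side",ly(S,(321.6,253),z),"init top",ly(T,(243.9,202.9),z),"now",ly(S,(318,249),z))
P,e=tri(S,(295.7,244),T,(290,201));print("notch",P,e,A.T@(P[:2]-v)*1e3, ly(S,(295.7,244),.195),ly(T,(290,201),.195))
E
```

```text
pin0 [0.6261 0.1553 0.2427] 0.0004557013655461445 [106.2563 112.8886]
0.24 init side [104.3671 110.2484] init top [107.1897 113.116 ] now [104.184   96.8402]
0.245 init side [107.6075 115.5107] init top [105.792  112.4382] now [107.4259 102.2132]
0.25 init side [110.8479 120.7731] init top [104.3944 111.7605] now [110.6678 107.5862]
0.255 init side [114.0882 126.0354] init top [102.9968 111.0827] now [113.9096 112.9592]
notch [0.6411 0.057  0.1958] 1.6124454885985592e-05 [106.5947  13.516 ] [106.1065  12.5809] [106.8081  13.5534]
```

>>> step_arm:
  moves:
    - [[0, 0, 0.4], [0, 0, 0], 0]
    - [[0, 0, 0.8], [0, 0, 0], 0]
    - [[0, 0, 1.2], [0, 0, 0], 0]
    - [[0, 0, 1.6], [0, 0, 0], 0]
    - [[0, 0, 2], [0, 0, 0], 0]
    - [[0, 0, 2.4], [0, 0, 0], 0]
    - [[0, 0, 2.8], [0, 0, 0], 0]
    - [[0, 0, 3.1], [0, 0, 0], 0]
    - [[0, 0, 3.3], [0, 0, 0], 0]
    - [[0, 0, 3.5], [0, 0, 0], 0]

```text
t: 6.95
tool_pos: [0.5665, 0.117, 0.2342]
tool_rot: [1.103, 1.271, -1.097]
contact_force: [-1.3, 1.4, -0.0]
opening: -0.0002
```

>>> step_arm:
  moves:
    - [[0, 0, 0.4], [0, 0, 0], 0]
    - [[0, 0, 0.8], [0, 0, 0], 0]
    - [[0, 0, 1.2], [0, 0, 0], 0]
    - [[0, 0, 1.6], [0, 0, 0], 0]
    - [[0, 0, 2], [0, 0, 0], 0]
    - [[0, 0, 2.3], [0, 0, 0], 0]
    - [[0, 0, 2.6], [0, 0, 0], 0]
    - [[0, 0, 2.8], [0, 0, 0], 0]
    - [[0, 0, 2.9], [0, 0, 0], 0]
    - [[0, 0, 2.9], [0, 0, 0], 0]

```text
t: 7.78
tool_pos: [0.5708, 0.0879, 0.2343]
tool_rot: [1.103, 1.27, -1.097]
contact_force: [-0.3, 0.2, -0.6]
opening: -0.0
```

```bash
python3 look.py a3 | head -1; python3 - <<'E'
from pn import *
i=cams.get_image("side");b=i["pixels"][200:275,250:350]
cv2.imwrite("pics/c2.png",cv2.resize(b,None,fx=6,fy=6,interpolation=cv2.INTER_CUBIC))
E
```

```text
t 7.7833 pos [0.5708 0.0879 0.2343] local mm [41.5711 54.4731] F caddy [-0.2857  0.2323] -0.6039372589650582 open -4.270941609547062e-05 yawerr(deg, world) 0.10567155786375734 down -0.9999846336218389
```

View pics/c2.png

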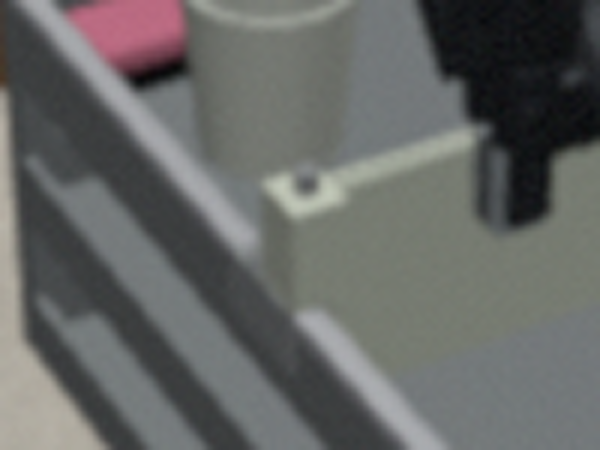

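The fingers are still on the +y face. The pin stem is at crop (306,183), so about px (301,230.5), just before the catch. From here I'll push slowly and watch the force.

>>> step_arm:
  moves:
    - [[0, 0, 0.1], [0, 0, 0], 0]
    - [[0, 0, 0.2], [0, 0, 0], 0]
    - [[0, 0, 0.3], [0, 0, 0], 0]
    - [[0, 0, 0.4], [0, 0, 0], 0]
    - [[0, 0, 0.5], [0, 0, 0], 0]
    - [[0, 0, 0.6], [0, 0, 0], 0]
    - [[0, 0, 0.65], [0, 0, 0], 0]
    - [[0, 0, 0.7], [0, 0, 0], 0]
    - [[0, 0, 0.75], [0, 0, 0], 0]
    - [[0, 0, 0.8], [0, 0, 0], 0]

```text
t: 9.07
tool_pos: [0.5717, 0.0816, 0.2343]
tool_rot: [1.104, 1.273, -1.095]
contact_force: [-1.6, 7.3, 0.8]
opening: -0.0001
```

```bash
python3 - <<'E'
from pn import *
st(); i=cams.get_image("side"); print(ly(i,(301,230.5),.243))
for k in range(5): o=ctrl.get_obs(); print(A.T@o["contact_force"][:2]); cams.get_image("side")
E
```

```text
t 9.0667 pos [0.5717 0.0816 0.2343] local mm [41.5359 48.0869] F caddy [-0.5196  7.4404] 0.7515364193381127 open -7.658536360655257e-05 yawerr(deg, world) 0.05309323768090542 down -0.9999837762691417
(0.04, 0.18, 0.33) shift cm [ -9.545   -0.1145 -13.2091]
(0.04, 0.155, 0.33) shift cm [ -9.5497  -0.1122 -10.7091]
[105.8295  34.5369]
[-0.3789  6.3695]
[-0.1794  6.7831]
[-0.1658  5.9039]
[0.3785 6.6419]
[-0.1289  6.8903]
```

>>> step_arm:
  moves:
    - [[0, 0, 0.15], [0, 0, 0], 0]
    - [[0, 0, 0.18], [0, 0, 0], 0]
    - [[0, 0, 0.21], [0, 0, 0], 0]
    - [[0, 0, 0.24], [0, 0, 0], 0]
    - [[0, 0, 0.27], [0, 0, 0], 0]
    - [[0, 0, 0.3], [0, 0, 0], 0]
    - [[0, 0, 0.33], [0, 0, 0], 0]
    - [[0, 0, 0.36], [0, 0, 0], 0]
    - [[0, 0, 0.39], [0, 0, 0], 0]
    - [[0, 0, 0.42], [0, 0, 0], 0]

```text
t: 10.2
tool_pos: [0.5721, 0.0788, 0.2344]
tool_rot: [1.105, 1.275, -1.093]
contact_force: [-1.0, 6.6, 0.8]
opening: -0.0004
```

```bash
python3 st.py | head -1
```

```text
t 10.2 pos [0.5721 0.0788 0.2344] local mm [41.5102 45.2519] F caddy [0.0071 6.6479] 0.7781928126152313 open -0.00044464627374382566 yawerr(deg, world) -0.001219500257548782 down -0.9999759120917743
```

>>> step_arm:
  moves:
    - [[0, 0, 0.15], [0, 0, 0], 0]
    - [[0, 0, 0.18], [0, 0, 0], 0]
    - [[0, 0, 0.21], [0, 0, 0], 0]
    - [[0, 0, 0.24], [0, 0, 0], 0]
    - [[0, 0, 0.27], [0, 0, 0], 0]
    - [[0, 0, 0.3], [0, 0, 0], 0]
    - [[0, 0, 0.33], [0, 0, 0], 0]
    - [[0, 0, 0.35], [0, 0, 0], 0]
    - [[0, 0, 0.37], [0, 0, 0], 0]
    - [[0, 0, 0.39], [0, 0, 0], 0]

```text
t: 11.03
tool_pos: [0.5727, 0.0745, 0.2344]
tool_rot: [1.105, 1.275, -1.094]
contact_force: [0.3, 1.1, 1.0]
opening: 0.0001
```

```bash
python3 st.py | head -1
```

```text
t 11.0333 pos [0.5727 0.0745 0.2344] local mm [41.5163 40.9011] F caddy [0.4346 1.0882] 1.043283396950618 open 0.00014902967588770836 yawerr(deg, world) 0.018278262571731298 down -0.9999789479932762
```

```bash
cat > lk.py <<'E'
from pn import *
i=cams.get_image("side");b=i["pixels"][200:260,260:360]
cv2.imwrite(f"pics/{sys.argv[1]}.png",cv2.resize(b,None,fx=8,fy=8,interpolation=cv2.INTER_CUBIC))
# dark stem centroid in the block top, subpixel
h=i["pixels"][215:240,285:310].astype(float).mean(2)
for y in(30,25,20,15,13,10): print(y,np.round(proj(i,[*(v+A@[.1063,y/1e3]),.243]),1))
E
python3 lk.py d1
```

```text
30 [299.7 229.4]
25 [298.4 228. ]
20 [297.2 226.7]
15 [296.  225.4]
13 [295.5 224.9]
10 [294.8 224.1]
```

View pics/d1.png

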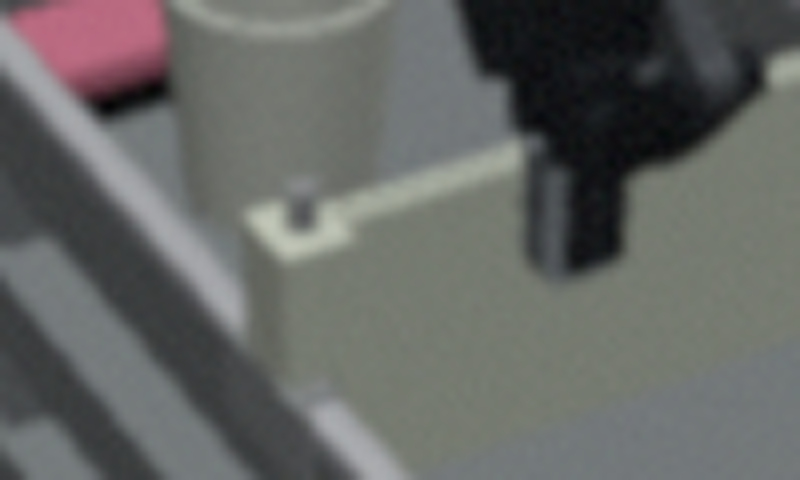

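The stem now stands up visibly, at crop (302,205), so the pin is on the first crest. I'll ease it over with small steps.

>>> step_arm:
  moves:
    - [[0, 0, 0.03], [0, 0, 0], 0]
    - [[0, 0, 0.06], [0, 0, 0], 0]
    - [[0, 0, 0.08], [0, 0, 0], 0]
    - [[0, 0, 0.1], [0, 0, 0], 0]
    - [[0, 0, 0.12], [0, 0, 0], 0]
    - [[0, 0, 0.14], [0, 0, 0], 0]
    - [[0, 0, 0.16], [0, 0, 0], 0]
    - [[0, 0, 0.18], [0, 0, 0], 0]
    - [[0, 0, 0.2], [0, 0, 0], 0]
    - [[0, 0, 0.2], [0, 0, 0], 0]

```text
t: 11.92
tool_pos: [0.573, 0.0725, 0.2344]
tool_rot: [1.105, 1.275, -1.094]
contact_force: [-0.2, -0.7, 0.3]
opening: 0.0001
```

```bash
python3 st.py | head -1;python3 lk.py d2 >/dev/null
```

```text
t 11.9167 pos [0.573  0.0725 0.2344] local mm [41.5275 38.8522] F caddy [-0.2885 -0.6671] 0.26106031694889 open 0.00010390180469836611 yawerr(deg, world) 0.01626527247042367 down -0.9999789909775205
```

View pics/d2.png

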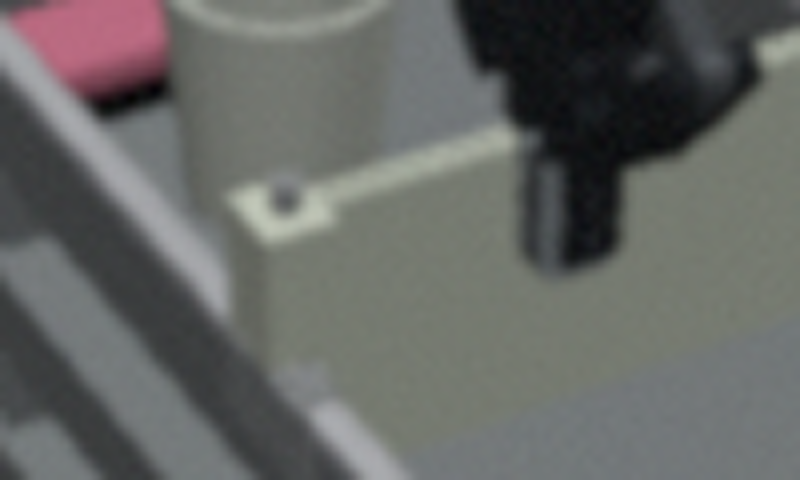

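It clicked: the stem is down again and the divider jumped about 8–9 mm. The stem is now at crop (285,198), so about px (295.6,224.8), roughly caddy y 13, which is the notch. To be sure of the position, I'll bring the finger gently up to 1.2 mm short of home, taken as the crest reading minus 7.8 mm.

>>> step_arm:
  moves:
    - [[0, 0, 0.05], [0, 0, 0], 0]
    - [[0, 0, 0.1], [0, 0, 0], 0]
    - [[0, 0, 0.15], [0, 0, 0], 0]
    - [[0, 0, 0.2], [0, 0, 0], 0]
    - [[0, 0, 0.25], [0, 0, 0], 0]
    - [[0, 0, 0.3], [0, 0, 0], 0]
    - [[0, 0, 0.35], [0, 0, 0], 0]
    - [[0, 0, 0.4], [0, 0, 0], 0]
    - [[0, 0, 0.43], [0, 0, 0], 0]
    - [[0, 0, 0.43], [0, 0, 0], 0]

```text
t: 12.8
tool_pos: [0.5737, 0.0682, 0.2344]
tool_rot: [1.105, 1.275, -1.094]
contact_force: [0.2, -0.2, -0.7]
opening: -0.0004
```

```bash
python3 - <<'E'
from pn import *
st()
for k in range(4): print((A.T@ctrl.get_obs()["contact_force"][:2])); cams.get_image("side")
E
```

```text
t 12.8 pos [0.5737 0.0682 0.2344] local mm [41.5422 34.4929] F caddy [ 0.1607 -0.199 ] -0.6643228901151963 open -0.00036022715721147004 yawerr(deg, world) 0.023357365304977343 down -0.9999787115607837
(0.04, 0.18, 0.33) shift cm [ -9.5127  -0.1079 -14.5842]
(0.04, 0.155, 0.33) shift cm [ -9.5215  -0.1068 -12.0843]
[ 0.1607 -0.199 ]
[ 0.1444 -0.0013]
[ 0.0898 -0.7687]
[-0.5973 -0.6353]
```

There's no contact force, so the divider is already at or beyond that point. I'll back off and move clear.

>>> step_arm:
  moves:
    - [[0, 0, -1], [0, 0, 0], 0]
    - [[0, 0, -2.5], [0, 0, 0], 0]
    - [[0, 0, -4], [0, 0, 0], 0]
    - [[0, 0, -5], [0, 0, 0], 0]
    - [[-3, 0, -5], [0, 0, 0], 0]
    - [[-6, 0, -6], [0, 0, 0], 0]
    - [[-9, 0, -8], [0, 0, 0], 0]
    - [[-12, 0, -10], [0, 0, 0], 0]
    - [[-14, 0, -13], [0, 0, 0], 0]
    - [[-15, 0, -16], [0, 0, 0], 0]

```text
t: 13.83
tool_pos: [0.5498, 0.2273, 0.3897]
tool_rot: [1.109, 1.271, -1.089]
contact_force: [0.7, 0.4, 0.6]
opening: 0.0001
```

```bash
python3 - <<'E'
from pn import *
st()
I={c:cams.get_image(c) for c in("side","top")}
a=I["side"]["pixels"][195:255,260:330];b=I["top"]["pixels"][170:230,250:320]
cv2.imwrite("pics/e.png",np.hstack([cv2.resize(k,None,fx=5.7,fy=5.7,interpolation=cv2.INTER_CUBIC) for k in(a,b)]))
T=I["top"]
for y in(21,17,13,9): print(y,np.round(proj(T,[*(v+A@[.1063,y/1e3]),.243]),1))
for n in["cup","hairbrush","nail_file","panel_top"]:
    print(n,[(c,np.round(f[0]["at"],1)) for c in I if (f:=finder.tip_of(c,n))])
E
```

```text
t 13.8333 pos [0.5498 0.2273 0.3897] local mm [ 41.3995 195.4391] F caddy [0.7671 0.3141] 0.6353281771383492 open 0.0001440737589846503 yawerr(deg, world) 0.06487612477916686 down -0.9999195063708096
(0.04, 0.18, 0.33) shift cm [ 5.9628 -0.2093  1.5701]
(0.04, 0.155, 0.33) shift cm [ 5.952  -0.2063  4.0701]
21 [285.  196.3]
17 [286.8 196. ]
13 [288.6 195.7]
9 [290.4 195.4]
cup [('side', array([295.4, 221.5])), ('top', array([346.4, 218.8]))]
hairbrush [('side', array([296.1, 205.2])), ('top', array([375.7, 238.8]))]
nail_file [('side', array([379.8, 295.2])), ('top', array([225.3, 252.1]))]
panel_top [('side', array([342.5, 209.7])), ('top', array([294.1, 244.2]))]
```

View pics/e.png

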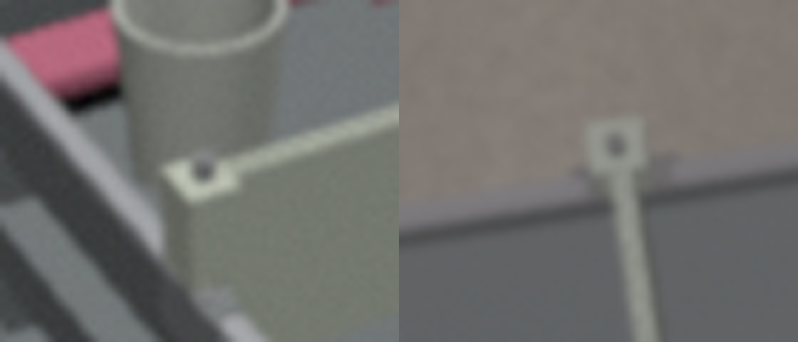

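The pin is down, and both views put it at caddy y of about 13–14 mm against a notch estimate of about 13. The arm is clear, so I'll hand in.

```bash
python3 -c "
from station import ctrl
print(ctrl.finish_job())"
```

```text
the job is handed in; nothing more can be done
None
```

The divider is home in the notch as far as I can measure, and the job is handed in at about 14 s; no verdict was reported. I pushed it with the shut fingers on its +y face only.

- **Click:** the push force rose to about 7 N on the ramp and fell to about 1 N on the first crest, where the picture showed the pin raised. The next small step dropped the pin and drew the divider on by about 8–9 mm.
- **Position:** the pin stem is down. The side view puts it at caddy y of about 13 mm and the top view at about 14 mm, against about 13 mm for the notch. These readings are only good to 1–2 mm, and the allowed error is 2.5 mm. A gentle finger check to 1.2 mm short of home met no resistance, so it is not short of the notch by more than that.
- **Other things:** at the end the robot was clear of everything. The cup and hairbrush are within a few pixels of where they started. The nail file, which had only a low-confidence start reading, is within about 5 pixels. I did not re-measure the cream tube, jar, lotion, tumbler or soap, but the arm did not go near them.
- **Missed by the networks:** they never found `pin_tip` and were unsure of the notch, so I read those two positions off the pictures by eye.

I viewed 9 pictures, within the budget of 10.

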